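# Lock the mould press

### The job

Wind the crank of the small screw press clockwise, seen from above, for the rest of its last turn, until the hole through the crank's tail lies over the hole in the press's bridge. Then take the long, slim pin from the wooden rack (not the short one, nor the thick stepped one), push it down through both holes until its collar rests on the crank, and leave it there.

Things in the scene. Friction and masses are not known exactly. Their poses are not given: they have to be found in the camera images.
- press: Grey screw press holding a plaster mould, fixed, on the robot's left. Base 170 x 230 x 18 mm. Origin on the screw's upright axis at table height; z up, y along the bridge (46 x 235 mm, its top 145 mm high), x towards the bored lug on the bridge; yaw within 0.5 rad of the world's. Fully home, the pin's foot is at (65, 0, 99) mm in this frame. A dark flat crank turns on top.
- lug_hole (a point): Centre of the mouth of the upright through hole, 27 mm wide, in the press's fixed 50 mm square lug: 65 mm from the screw's axis along the press's x, 145 mm above the table. The crank's tail (48 mm square, 12 mm thick, with a 27 mm hole 65 mm from the axis) comes to lie 2 mm above it; the tail's top is then 159 mm high.
- screw (a joint): Turn of the screw and crank, rad; grows clockwise from above. 0: tail hole exactly over lug hole, handle towards the press's -x. Starts at -5.6 to -3.6; stops at -6.0 and 0.45. Takes about 2 N at the handle, stays where left, sinks 6 mm a turn. At q the handle is at (-75 cos q, 75 sin q) mm in the press's frame. Within 0.08 rad of 0 the pin goes in freely.
- crank_grip (a point): Point to grip, on the axis of the crank's upright wooden handle (24 mm across, 56 mm tall, opposite the tail), 22 mm below its top, 34 mm above its foot; 195 mm above the table at joint 0, up to 6 mm higher before. The handle spins freely on its stem 75 mm from the screw's axis: hold or loosely cage it and lead it round in a circle without turning the hand.
- pin: Long slim steel pin, upright in any of 3 holes (70 mm apart, 22 mm deep) of a pale wood rack 56 x 200 x 32 mm on the right. Origin at its foot, 10 mm above the table; z up, x across the rack's row. Shaft 14 mm wide, tapered foot, 60 mm long; collar 39 wide, 6 thick; grip 24 wide, 66 to 102 above the foot. 120 g. The others, same grip: shaft 32 mm long (stands lower); shaft 33 mm thick.
There are look-alikes about, which are no part of the job. Leave any green or red look-alike of the pin alone.

How it is judged:
By the outcome, as a careful person would: the job done as asked, in the order asked, and still so for the second after the job is handed in, with the robot touching nothing.
It also fails if it takes over 59 s, if anything falls off the work surface, if the arm or the gripper's body presses on something with over 40 N, if the wrist force passes 120 N, or if a joint passes its speed limit or range.

### The arm

A 6-joint arm with a two-finger parallel gripper is mounted at the origin on the work surface. World frame = base frame: x ahead of the robot, y to its left, z up, the work surface at z = 0. Lengths are in m, angles in degrees, forces in N, time in s.
With the tool pointing down it reaches from about 0.3 to 0.825 m from the base axis. Payload 5.4 kg.
Tool frame: the origin (TCP) lies at the very end of the fingers, on their centre line; the grasp point (between the pads) lies r.tcp_to_grasp behind it (r.tcp_to_grasp is the distance from the TCP to the grasp point, in m); z points along the fingers, y is the direction in which the jaws open and shut (so a half turn about z gives the same grasp; the last joint's range is limited). The gripper opens to 92 mm and grips with 3 to 60 N. Pads are 20 mm wide; open, the fingers measure 128 mm over their backs; the gripper's body (75 mm by 189 mm) begins 69 mm behind the grasp point.
Start: joints at [-88.184, 9.076, 91.501, -0, 79.423, -12.038], TCP at [0.138, -0.558, 0.215] pointing down, gripper open.
Joint ranges: [-166.64, 166.64], [-54.1, 131.32], [10.49, 154.53], [-73.88, 253.88], [9.74, 151.15], [-171.62, 171.62]. Speed limits (degrees/s): [147.25, 147.25, 180, 180, 180, 180].

### API

Orientations are given as [roll, pitch, yaw] about the fixed x, y, z axes, in that order (R = Rz(yaw) Ry(pitch) Rx(roll)).
In Python, from workcell import r gives the robot as it stands.
- The arm moves only by the tool apply_moves, never from a script. Its argument "steps" is a list of rows, each an object with "fingers": the opening, from 0 (shut) to 1 (fully open); "travel": the shift along the tool's x, y, z scaled (see below), a list of three; "rotation": the turn, a rotation vector about the tool's x, y, z scaled (see below), a list of three. A call has 1 to 12 rows; each row shifts and turns the commanded pose from where the row before left it, along the tool's axes as they then stand; what a row does not reach is not made up. The controller multiplies each number of a shift by 3 cm and each number of a turn by 4 degrees. A row lasts 1/10 s, in which the tool goes at most 50 mm and 8.59 degrees, less where a joint would pass 70% of its speed; a pose out of reach is approached as far as the arm can. A call with a number of a shift or a turn outside -1 to 1 is refused whole. A call with a gripper value outside its range is refused whole. The fingers move at their own pace and stop on an object; "squeeze" is the grip in N (left out, the last holds). Time passes only in rows, so rows that do not move let the fingers close. It gives the time, the measured TCP pose, the force and the opening at its end, in the units of the state.
- r.read_state(): the state, without advancing time (a new reading comes with each control period).
- r.snapshot(name): name is "scene" or "side" or "wrist"; returns a dict with "color" (420x560x3 uint8, red, green, blue), "camera_matrix" (3x3 intrinsics, pixels), "R" (3x3) and "t" (3): a world point X has camera coordinates R X + t. Camera axes: x right, y down, z forward; pixel columns grow to the right and rows downward; lengths in m; the calibration is good to about 2 mm. A picture is of the moment at which its call begins. There is no depth.
- r.sign_off(): hands the job in, once; it reports no verdict.
The state is a dict: "t": time; "q": joint angles; "joint_vel": joint speeds; "joint_efforts": joint torques, N m; "tool_pos": TCP position; "tool_rot": TCP orientation; "ft_force": force on the tool from outside, world axes, zero at the start; "moment": the same for the moment, N m; "finger_gap": finger opening in m.
Only numpy, scipy, OpenCV 4.12 (cv2) and the standard library are available. Lean on these libraries where they do the work, as an engineer would, in place of code of your own. Each camera call takes 0.05 s, during which the arm holds its last target. There are 200 camera calls.

## Working session

There is one attempt and no reset: what is moved stays moved. The work goes in short steps, Python scripts to look and compute and a tool call to move; the robot and the scene stay as the last step left them, time stands still between calls to the robot, and variables do not carry over. Pictures are saved under pics/ and viewed, about 8 in all and at most 12, crops included, and the job is handed in when it is done.

Besides the shell and the picture viewer there is one more tool, called after "Request:" in YAML: its name, and indented under it one key for each argument. apply_moves: Moves the arm, as the interface text tells. Shifts and turns lie within -1 to 1; 1 stands for 3 cm of shift or 4 degrees of turn. Its arguments: {"type":"object","properties":{"steps":{"type":"array"},"squeeze":{"type":"number"}},"required":["steps"]}

```bash
ls; mkdir -p pics; python3 - <<'E'
from workcell import r
import cv2,numpy as np
s=r.read_state();print(s,r.tcp_to_grasp)
for n in("scene","side"):
    p=r.snapshot(n);cv2.imwrite(f"pics/{n}0.png",p["color"][:,:,::-1]);np.savez(f"pics/{n}0.npz",K=p["camera_matrix"],R=p["R"],t=p["t"],c=p["color"])
    print(n,p["camera_matrix"].tolist(),(-p["R"].T@p["t"]).tolist(),p["R"][2])
E
```

```text
pics
{'t': 0.0, 'q': array([-8.81853155e+01,  9.11015777e+00,  9.15715103e+01,  4.43140893e-04,
        7.94235210e+01, -1.20398456e+01]), 'joint_vel': array([-0.04282349,  0.01050734,  0.00126636,  0.07767849,  0.11797951,
        0.02248811]), 'joint_efforts': array([ 4.04746143e-04, -3.85581243e+01, -3.22101903e+01,  7.01729092e-02,
        3.79788154e-02, -1.38880919e-04]), 'tool_pos': array([ 0.13763036, -0.55764437,  0.21364916]), 'tool_rot': array([-1.79897216e+02, -2.23674436e-02,  1.38544283e+01]), 'ft_force': array([ 0.684676  ,  0.4895235 , -0.21499175]), 'moment': array([ 0.00358274, -0.04955265, -0.01199156]), 'finger_gap': 0.09158454960558861} 0.0187
scene [[505.6692692935091, 0.0, 278.73113482102184], [0.0, 505.6692692935091, 213.68672094054395], [0.0, 0.0, 1.0]] [0.826282172446617, 0.42838966525084804, 0.8676024542128975] [-0.3315455  -0.51876565 -0.78801001]
side [[447.1824524544646, 0.0, 278.39105967568366], [0.0, 447.1824524544646, 220.6498328693351], [0.0, 0.0, 1.0]] [0.24756595577994905, 0.5170211861435201, 0.5369013048826011] [ 0.41759105 -0.74096021 -0.52592365]
```

View pics/scene0.png

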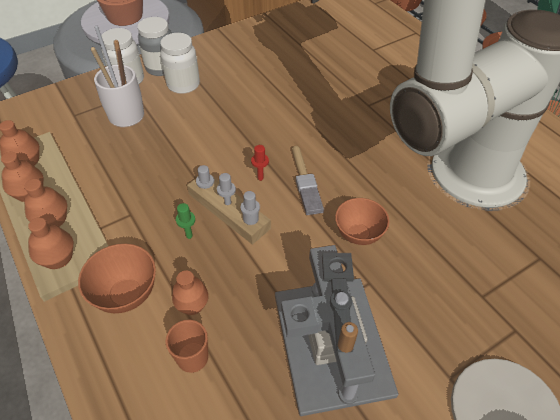

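View pics/side0.png

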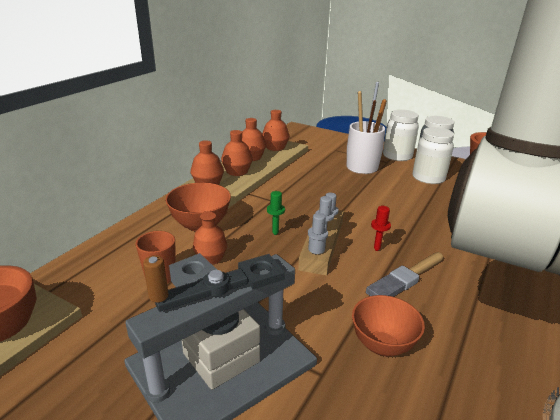

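The scene shows the press around (335,335), with the crank tail's hole at about (338,266), the lug hole near (299,314) and the handle at (348,335). The rack is at (228,205) and holds three grey pins, at (204,176), (226,188) and (250,207). Next I'll enlarge both.

```bash
python3 - <<'E'
import cv2,numpy as np
a=cv2.imread("pics/scene0.png");b=cv2.imread("pics/side0.png")
f=lambda im,x,y,w,h,s:cv2.resize(im[y:y+h,x:x+w],None,fx=s,fy=s,interpolation=cv2.INTER_CUBIC)
A=f(a,270,240,130,100,3);B=f(a,180,150,100,100,4)
C=f(b,130,240,180,100,2.2) ;D=f(b,290,180,70,100,4)
o=np.zeros((600,800,3),np.uint8)
for im,x,y in((f(a,270,240,130,180,3),0,0),(f(a,185,155,95,90,4),400,0),(f(b,295,185,55,60,4),400,360)):
    o[y:y+im.shape[0],x:x+im.shape[1]]=im[:600-y,:800-x]
cv2.imwrite("pics/crop1.png",o)
E
```

```text
(no output)
```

View pics/crop1.png

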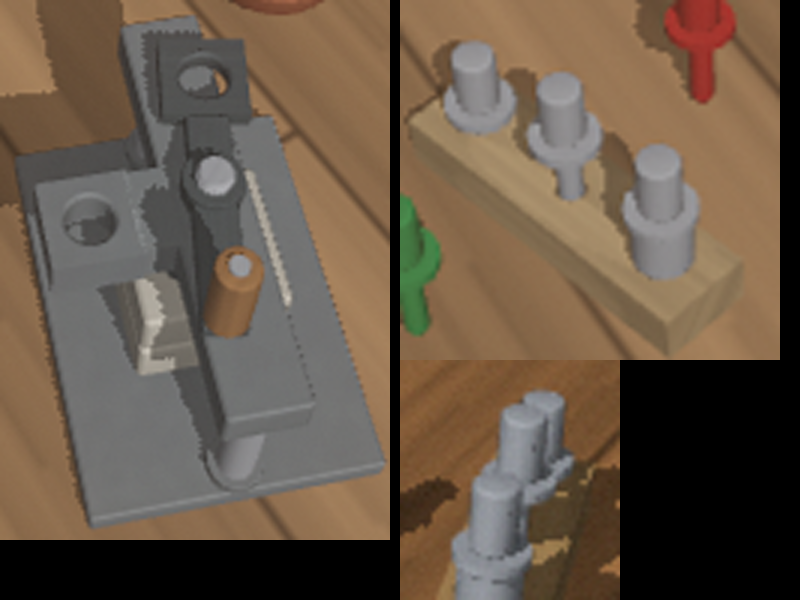

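```bash
cat > h.py <<'E'
import numpy as np
def ray(f,u,v,z):
    d=np.load(f); K,R,t=d["K"],d["R"],d["t"]
    c=-R.T@t; w=R.T@np.linalg.solve(K,[u,v,1]); return c+w*(z-c[2])/w[2]
def proj(f,X):
    d=np.load(f); p=d["K"]@(d["R"]@np.asarray(X)+d["t"]); return p[:2]/p[2]
E
python3 - <<'E'
from h import *
np.set_printoptions(precision=4,suppress=True)
s="pics/scene0.npz"
lug=ray(s,300,313.3,.145);tail=ray(s,338,266,.1635);hd=ray(s,350,327.3,.2215)
print("lug",lug,"tail",tail,"handle",hd,"tail-handle",np.linalg.norm((tail-hd)[:2]))
ax=(tail*75+hd*65)/140;print("axis",ax, np.linalg.norm((ax-lug)[:2]))
x=(lug-ax)[:2];yaw=np.arctan2(x[1],x[0]);h=(hd-ax)[:2];a=np.arctan2(h[1],h[0])-yaw
print("yaw",yaw,"q",np.arctan2(np.sin(a),-np.cos(a))-2*np.pi, np.arctan2(np.sin(a),-np.cos(a)))
print("pin",ray(s,225.5,177,.112),ray(s,226,188.2,.076))
for e in [(204,167,.084),(250,194,.112)]:print(ray(s,*e))
f="pics/side0.npz"
print("side", ray(f,295+228/4*0+(522-400)/4,185+(412-360)/4,.112), ray(f,216,279,.1635), ray(f,194,268,.145))
E
```

```text
lug [0.6001 0.1384 0.145 ] tail [0.506  0.1082 0.1635] handle [0.5775 0.2235 0.2215] tail-handle 0.13570814562596567
axis [0.5392 0.1618 0.1904] 0.06527360590199242
yaw -0.36577364392578315 q -4.523170794514136 1.7600145126654507
pin [ 0.549 -0.205  0.112] [ 0.5498 -0.2072  0.076 ]
[ 0.5636 -0.2777  0.084 ]
[ 0.5298 -0.1402  0.112 ]
side [ 0.549  -0.2051  0.112 ] [0.54   0.1596 0.1635] [0.5956 0.1386 0.145 ]
```

The middle grey pin, top at (225.5,177), stands as high as the stepped one but has a thin shaft showing below its collar, so it is the long slim one. The pin at (204,167) is the short one, the one at (250,194) is the thick stepped one, and the green and red pins are decoys. Scene and side views agree on it within 1 mm.

The tail and handle angles give q≈-4.52. I'll lift and turn the hand to yaw 90, so that tool x is world +y and tool y is world +x.

Request:
apply_moves:
  steps:
    - {"fingers": 0.7, "travel": [0, 0, -0.25], "rotation": [0, 0, -1]}
    - {"fingers": 0.7, "travel": [0, 0, -0.25], "rotation": [0, 0, -1]}
    - {"fingers": 0.7, "travel": [0, 0, -0.25], "rotation": [0, 0, -1]}
    - {"fingers": 0.7, "travel": [0, 0, -0.25], "rotation": [0, 0, -1]}
    - {"fingers": 0.7, "travel": [0, 0, -0.25], "rotation": [0, 0, -1]}
    - {"fingers": 0.7, "travel": [0, 0, -0.25], "rotation": [0, 0, -1]}
    - {"fingers": 0.7, "travel": [0, 0, -0.25], "rotation": [0, 0, -1]}
    - {"fingers": 0.7, "travel": [0, 0, -0.25], "rotation": [0, 0, -1]}
    - {"fingers": 0.7, "travel": [0, 0, -0.25], "rotation": [0, 0, -1]}
    - {"fingers": 0.7, "travel": [0, 0, -0.25], "rotation": [0, 0, -1]}
    - {"fingers": 0.7, "travel": [0, 0, -0.25], "rotation": [0, 0, -1]}
    - {"fingers": 0.7, "travel": [0, 0, -0.25], "rotation": [0, 0, -1]}

```text
t: 1.3
tool_pos: [0.1376, -0.558, 0.3043]
tool_rot: [-180.0, -0.1, 62.0]
ft_force: [-0.5, -0.1, -0.3]
finger_gap: 0.0642
```

Request:
apply_moves:
  steps:
    - {"fingers": 0.7, "travel": [0, 0, 0], "rotation": [0, 0, -1]}
    - {"fingers": 0.7, "travel": [0, 0, 0], "rotation": [0, 0, -1]}
    - {"fingers": 0.7, "travel": [0, 0, 0], "rotation": [0, 0, -1]}
    - {"fingers": 0.7, "travel": [0, 0, 0], "rotation": [0, 0, -1]}
    - {"fingers": 0.7, "travel": [0, 0, 0], "rotation": [0, 0, -1]}
    - {"fingers": 0.7, "travel": [0, 0, 0], "rotation": [0, 0, -1]}
    - {"fingers": 0.7, "travel": [0, 0, 0], "rotation": [0, 0, -1]}
    - {"fingers": 0.7, "travel": [0, 0, 0], "rotation": [0, 0, 0]}

```text
t: 2.1
tool_pos: [0.1377, -0.558, 0.3041]
tool_rot: [-180.0, -0.1, 89.9]
ft_force: [-0.0, -0.4, 0.8]
finger_gap: 0.0644
```

Request:
apply_moves:
  steps:
    - {"fingers": 0.7, "travel": [0.96, 0.6, 0], "rotation": [0, 0, 0]}
    - {"fingers": 0.7, "travel": [0.96, 0.6, 0], "rotation": [0, 0, 0]}
    - {"fingers": 0.7, "travel": [0.96, 0.6, 0], "rotation": [0, 0, 0]}
    - {"fingers": 0.7, "travel": [0.96, 0.6, 0], "rotation": [0, 0, 0]}
    - {"fingers": 0.7, "travel": [0.96, 0.6, 0], "rotation": [0, 0, 0]}
    - {"fingers": 0.7, "travel": [0.96, 0.6, 0], "rotation": [0, 0, 0]}
    - {"fingers": 0.7, "travel": [0.96, 0.6, 0], "rotation": [0, 0, 0]}
    - {"fingers": 0.7, "travel": [0.96, 0.6, 0], "rotation": [0, 0, 0]}
    - {"fingers": 0.7, "travel": [0.96, 0.6, 0], "rotation": [0, 0, 0]}
    - {"fingers": 0.7, "travel": [0.96, 0.6, 0], "rotation": [0, 0, 0]}
    - {"fingers": 0.7, "travel": [0.96, 0.6, 0], "rotation": [0, 0, 0]}
    - {"fingers": 0.7, "travel": [0.96, 0.6, 0], "rotation": [0, 0, 0]}

```text
t: 3.3
tool_pos: [0.355, -0.2119, 0.3045]
tool_rot: [180.0, 0.0, 89.7]
ft_force: [-0.2, 0.5, -0.2]
finger_gap: 0.0645
```

Request:
apply_moves:
  steps:
    - {"fingers": 0.7, "travel": [0.96, 0.6, 0], "rotation": [0, 0, 0]}
    - {"fingers": 0.7, "travel": [0.96, 0.6, 0], "rotation": [0, 0, 0]}
    - {"fingers": 0.7, "travel": [0.96, 0.6, 0], "rotation": [0, 0, 0]}
    - {"fingers": 0.7, "travel": [0.96, 0.6, 0], "rotation": [0, 0, 0]}
    - {"fingers": 0.7, "travel": [0.96, 0.6, 0], "rotation": [0, 0, 0]}
    - {"fingers": 0.7, "travel": [0.96, 0.6, 0], "rotation": [0, 0, 0]}
    - {"fingers": 0.7, "travel": [0.96, 0.6, 0], "rotation": [0, 0, 0]}
    - {"fingers": 0.7, "travel": [0.96, 0.6, 0], "rotation": [0, 0, 0]}
    - {"fingers": 0.7, "travel": [0.96, 0.6, 0], "rotation": [0, 0, 0]}
    - {"fingers": 0.7, "travel": [0.96, 0.6, 0], "rotation": [0, 0, 0]}
    - {"fingers": 0.7, "travel": [0.96, 0.6, 0], "rotation": [0, 0, 0]}
    - {"fingers": 0.7, "travel": [0.96, 0.6, 0], "rotation": [0, 0, 0]}

```text
t: 4.5
tool_pos: [0.5719, 0.1332, 0.3042]
tool_rot: [-180.0, 0.0, 89.8]
ft_force: [0.8, -0.6, 0.6]
finger_gap: 0.0645
```

Request:
apply_moves:
  steps:
    - {"fingers": 0.7, "travel": [0.8, 0.1, 0], "rotation": [0, 0, 0]}
    - {"fingers": 0.7, "travel": [0.8, 0.1, 0], "rotation": [0, 0, 0]}
    - {"fingers": 0.7, "travel": [0.8, 0, 0], "rotation": [0, 0, 0]}
    - {"fingers": 0.7, "travel": [0.6, 0, 0], "rotation": [0, 0, 0]}
    - {"fingers": 0.7, "travel": [0, 0, 0], "rotation": [0, 0, 0]}

```text
t: 5.0
tool_pos: [0.5772, 0.2236, 0.3042]
tool_rot: [-180.0, -0.0, 90.0]
ft_force: [0.2, 0.2, -1.6]
finger_gap: 0.0645
```

```bash
python3 - <<'E'
from workcell import r
import cv2,numpy as np
for n in("wrist",):
    p=r.snapshot(n);cv2.imwrite(f"pics/{n}1.png",p["color"][:,:,::-1]);np.savez(f"pics/{n}1.npz",K=p["camera_matrix"],R=p["R"],t=p["t"])
    print(r.read_state()["tool_pos"])
E
```

```text
[0.5774402  0.22223825 0.30431469]
```

View pics/wrist1.png

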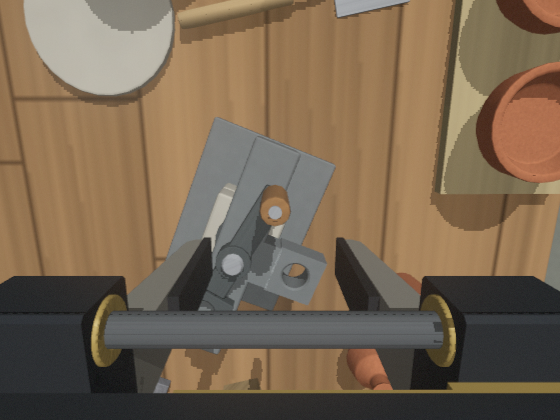

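The wrist view shows the handle top at (275,211), the screw head at (233,264) and the lug hole at (295,272).

```bash
python3 - <<'E'
from h import *
s="pics/wrist1.npz"
print(ray(s,275,212,.2213),ray(s,295,271.5,.145))
for z in(.17,.18,.19):print(ray(s,233,264,z),ray("pics/scene0.npz",342,298.7,z))
E
```

```text
[0.57860771 0.22503733 0.2213    ] [0.59951478 0.14292496 0.145     ]
[0.5394268  0.16152274 0.17      ] [0.53907453 0.16242277 0.17      ]
[0.54067863 0.16571571 0.18      ] [0.5431916  0.16623536 0.18      ]
[0.54193046 0.16990869 0.19      ] [0.54730867 0.17004795 0.19      ]
```

Request:
apply_moves:
  steps:
    - {"fingers": 0.7, "travel": [0.05, 0.03, 0.7], "rotation": [0, 0, 0]}
    - {"fingers": 0.7, "travel": [0, 0, 0.7], "rotation": [0, 0, 0]}
    - {"fingers": 0.7, "travel": [0, 0, 0.7], "rotation": [0, 0, 0]}
    - {"fingers": 0.7, "travel": [0, 0, 0.7], "rotation": [0, 0, 0]}
    - {"fingers": 0.7, "travel": [0, 0, 0.7], "rotation": [0, 0, 0]}
    - {"fingers": 0.7, "travel": [0, 0, 0.64], "rotation": [0, 0, 0]}
    - {"fingers": 0.1, "travel": [0, 0, 0], "rotation": [0, 0, 0]}
    - {"fingers": 0.1, "travel": [0, 0, 0], "rotation": [0, 0, 0]}
    - {"fingers": 0.1, "travel": [0, 0, 0], "rotation": [0, 0, 0]}
    - {"fingers": 0.1, "travel": [0, 0, 0], "rotation": [0, 0, 0]}
    - {"fingers": 0.1, "travel": [0, 0, 0], "rotation": [0, 0, 0]}
  squeeze: 10

```text
t: 6.15
tool_pos: [0.5791, 0.2233, 0.1815]
tool_rot: [179.9, -0.0, 89.8]
ft_force: [0.0, 0.6, -0.8]
finger_gap: 0.0267
```

```bash
python3 - <<'E'
from workcell import r
import numpy as np
print(r.read_state()["tool_pos"],r.read_state()["ft_force"])
# plan: 7.5 deg per row clockwise
a0,a1=58.0,-180-20.7
n=36;A=np.radians(np.linspace(a0,a1,n+1));P=.075*np.c_[np.cos(A),np.sin(A)]
D=np.diff(P,axis=0)/.03
for d in D:print("[%.2f, %.2f, 0.004]"%(d[1],d[0]),end=' ')
E
```

```text
[0.57911785 0.22333353 0.18148856] [ 0.03017803  0.61547588 -0.78235196]
[-0.18, 0.25, 0.004] [-0.21, 0.23, 0.004] [-0.24, 0.20, 0.004] [-0.26, 0.17, 0.004] [-0.28, 0.14, 0.004] [-0.30, 0.10, 0.004] [-0.31, 0.06, 0.004] [-0.31, 0.02, 0.004] [-0.31, -0.02, 0.004] [-0.31, -0.06, 0.004] [-0.30, -0.09, 0.004] [-0.28, -0.13, 0.004] [-0.27, -0.17, 0.004] [-0.24, -0.20, 0.004] [-0.22, -0.23, 0.004] [-0.19, -0.25, 0.004] [-0.15, -0.27, 0.004] [-0.12, -0.29, 0.004] [-0.08, -0.30, 0.004] [-0.04, -0.31, 0.004] [-0.00, -0.31, 0.004] [0.04, -0.31, 0.004] [0.07, -0.30, 0.004] [0.11, -0.29, 0.004] [0.15, -0.28, 0.004] [0.18, -0.26, 0.004] [0.21, -0.23, 0.004] [0.24, -0.20, 0.004] [0.26, -0.17, 0.004] [0.28, -0.14, 0.004] [0.30, -0.10, 0.004] [0.31, -0.06, 0.004] [0.31, -0.02, 0.004] [0.31, 0.01, 0.004] [0.31, 0.05, 0.004] [0.30, 0.09, 0.004]
```

Request:
apply_moves:
  steps:
    - {"fingers": 0.1, "travel": [0, 0, 0], "rotation": [0, 0, 0]}
    - {"fingers": 0.1, "travel": [-0.18, 0.25, 0.004], "rotation": [0, 0, 0]}
    - {"fingers": 0.1, "travel": [-0.21, 0.23, 0.004], "rotation": [0, 0, 0]}
    - {"fingers": 0.1, "travel": [-0.24, 0.2, 0.004], "rotation": [0, 0, 0]}
    - {"fingers": 0.1, "travel": [-0.26, 0.17, 0.004], "rotation": [0, 0, 0]}
    - {"fingers": 0.1, "travel": [-0.28, 0.14, 0.004], "rotation": [0, 0, 0]}
    - {"fingers": 0.1, "travel": [-0.3, 0.1, 0.004], "rotation": [0, 0, 0]}
    - {"fingers": 0.1, "travel": [-0.31, 0.06, 0.004], "rotation": [0, 0, 0]}
    - {"fingers": 0.1, "travel": [-0.31, 0.02, 0.004], "rotation": [0, 0, 0]}

```text
t: 7.05
tool_pos: [0.6138, 0.1601, 0.1802]
tool_rot: [-180.0, -0.1, 89.8]
ft_force: [-5.4, 2.4, 7.3]
finger_gap: 0.0237
```

Request:
apply_moves:
  steps:
    - {"fingers": 0.1, "travel": [-0.31, -0.02, 0.004], "rotation": [0, 0, 0]}
    - {"fingers": 0.1, "travel": [-0.31, -0.06, 0.004], "rotation": [0, 0, 0]}
    - {"fingers": 0.1, "travel": [-0.3, -0.09, 0.004], "rotation": [0, 0, 0]}
    - {"fingers": 0.1, "travel": [-0.28, -0.13, 0.004], "rotation": [0, 0, 0]}
    - {"fingers": 0.1, "travel": [-0.27, -0.17, 0.004], "rotation": [0, 0, 0]}
    - {"fingers": 0.1, "travel": [-0.24, -0.2, 0.004], "rotation": [0, 0, 0]}
    - {"fingers": 0.1, "travel": [-0.22, -0.23, 0.004], "rotation": [0, 0, 0]}
    - {"fingers": 0.1, "travel": [-0.19, -0.25, 0.004], "rotation": [0, 0, 0]}
    - {"fingers": 0.1, "travel": [-0.15, -0.27, 0.004], "rotation": [0, 0, 0]}
    - {"fingers": 0.1, "travel": [-0.12, -0.29, 0.004], "rotation": [0, 0, 0]}
    - {"fingers": 0.1, "travel": [-0.08, -0.3, 0.004], "rotation": [0, 0, 0]}
    - {"fingers": 0.1, "travel": [-0.04, -0.31, 0.004], "rotation": [0, 0, 0]}

```text
t: 8.25
tool_pos: [0.5446, 0.0851, 0.1789]
tool_rot: [179.8, -0.0, 89.8]
ft_force: [2.4, 3.6, 5.3]
finger_gap: 0.0236
```

Request:
apply_moves:
  steps:
    - {"fingers": 0.1, "travel": [0, -0.31, 0.004], "rotation": [0, 0, 0]}
    - {"fingers": 0.1, "travel": [0.04, -0.31, 0.004], "rotation": [0, 0, 0]}
    - {"fingers": 0.1, "travel": [0.07, -0.3, 0.004], "rotation": [0, 0, 0]}
    - {"fingers": 0.1, "travel": [0.11, -0.29, 0.004], "rotation": [0, 0, 0]}
    - {"fingers": 0.1, "travel": [0.15, -0.28, 0.004], "rotation": [0, 0, 0]}
    - {"fingers": 0.1, "travel": [0.18, -0.26, 0.004], "rotation": [0, 0, 0]}
    - {"fingers": 0.1, "travel": [0.21, -0.23, 0.004], "rotation": [0, 0, 0]}
    - {"fingers": 0.1, "travel": [0.24, -0.2, 0.004], "rotation": [0, 0, 0]}
    - {"fingers": 0.1, "travel": [0.26, -0.17, 0.004], "rotation": [0, 0, 0]}
    - {"fingers": 0.1, "travel": [0.28, -0.14, 0.004], "rotation": [0, 0, 0]}

```text
t: 9.25
tool_pos: [0.4695, 0.1307, 0.1776]
tool_rot: [179.9, 0.1, 89.8]
ft_force: [0.5, -1.6, 6.5]
finger_gap: 0.0236
```

Request:
apply_moves:
  steps:
    - {"fingers": 0.1, "travel": [0.3, -0.1, 0.004], "rotation": [0, 0, 0]}
    - {"fingers": 0.1, "travel": [0.31, -0.06, 0.004], "rotation": [0, 0, 0]}
    - {"fingers": 0.1, "travel": [0.31, -0.02, 0.004], "rotation": [0, 0, 0]}
    - {"fingers": 0.1, "travel": [0.31, 0.01, 0.004], "rotation": [0, 0, 0]}
    - {"fingers": 0.1, "travel": [0.31, 0.05, 0.004], "rotation": [0, 0, 0]}
    - {"fingers": 0.1, "travel": [0.28, 0.09, 0.004], "rotation": [0, 0, 0]}
    - {"fingers": 0.1, "travel": [0, 0, 0], "rotation": [0, 0, 0]}

```text
t: 9.95
tool_pos: [0.4686, 0.1869, 0.1769]
tool_rot: [180.0, -0.0, 89.9]
ft_force: [-1.3, 2.0, 7.9]
finger_gap: 0.0233
```

```bash
python3 - <<'E'
from workcell import r
import cv2,numpy as np
print(r.read_state()["tool_pos"])
ims=[]
for n in("scene","side"):
    p=r.snapshot(n);np.savez(f"pics/{n}2.npz",K=p["camera_matrix"],R=p["R"],t=p["t"])
    ims.append(p["color"][:,:,::-1])
f=lambda im,x,y,w,h,s:cv2.resize(im[y:y+h,x:x+w],None,fx=s,fy=s,interpolation=cv2.INTER_CUBIC)
cv2.imwrite("pics/crop2.png",np.hstack([f(ims[0],270,250,100,125,4),f(ims[1],150,210,100,125,4)]))
E
```

```text
[0.46861262 0.18692783 0.17685128]
```

View pics/crop2.png

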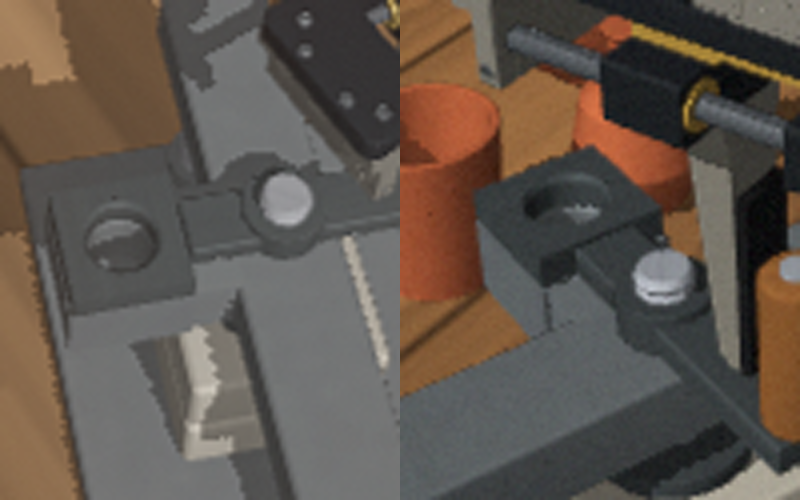

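```bash
python3 - <<'E'
from h import *
np.set_printoptions(precision=4,suppress=True)
s="pics/scene2.npz"; f="pics/side2.npz"
print("tail",ray(s,300.25,310.25,.159),ray(f,192,260.75,.159),"lug before",ray(s,300,313.3,.145))
print("axis circ pts")
P=np.array([(.579,.2233),(.6138,.1601),(.5446,.0851),(.4695,.1307),(.4686,.1869)])
from scipy.optimize import least_squares
print(least_squares(lambda c:np.hypot(*(P-c).T)-.075,[.54,.16]).x)
c=least_squares(lambda c:np.hypot(*(P-c).T)-.075,[.54,.16]).x
for yaw in(-.3,-.36,-.42):
  R=np.array([[np.cos(yaw),-np.sin(yaw)],[np.sin(yaw),np.cos(yaw)]])
  print(yaw,[((proj(s,[*(c+R@[65+a,b]),.145])-[270,250])*4).round().tolist() for a,b in((0,0),(25,25),(25,-25),(-25,-25))] if 0 else
   [((proj(s,[*(c+R@np.array([65+a,b])/1000),.145])-[270,250])*4).round().tolist() for a,b in((0,0),(25,25),(25,-25),(-25,-25))], "tail",
   [((proj(s,[*(c+R@np.array([65+a,b])/1000),.159])-[270,250])*4).round().tolist() for a,b in((0,0),(24,24),(24,-24),(-24,-24))])
E
```

```text
tail [0.6013 0.1399 0.159 ] [0.5959 0.1408 0.159 ] lug before [0.6001 0.1384 0.145 ]
axis circ pts
[0.5387 0.1599]
-0.3 [[122.0, 259.0], [78.0, 331.0], [44.0, 218.0], [164.0, 189.0]] tail [[123.0, 242.0], [81.0, 312.0], [47.0, 203.0], [164.0, 175.0]]
-0.36 [[119.0, 250.0], [71.0, 319.0], [44.0, 205.0], [166.0, 183.0]] tail [[121.0, 233.0], [73.0, 301.0], [47.0, 190.0], [166.0, 169.0]]
-0.42 [[117.0, 241.0], [64.0, 307.0], [45.0, 193.0], [168.0, 177.0]] tail [[119.0, 224.0], [67.0, 288.0], [49.0, 178.0], [168.0, 163.0]]
```

The tail hole is nearly over the lug, roughly 2 mm short of it. I'll let go, rise and check from straight above.

Request:
apply_moves:
  steps:
    - {"fingers": 0.45, "travel": [0, 0, 0], "rotation": [0, 0, 0]}
    - {"fingers": 0.45, "travel": [0, 0, 0], "rotation": [0, 0, 0]}
    - {"fingers": 0.45, "travel": [0, 0, -0.5], "rotation": [0, 0, 0]}
    - {"fingers": 0.45, "travel": [0, 0, -1], "rotation": [0, 0, 0]}
    - {"fingers": 0.45, "travel": [0, 0, -1], "rotation": [0, 0, 0]}
    - {"fingers": 0.45, "travel": [-0.3, 0.8, -1], "rotation": [0, 0, 0]}
    - {"fingers": 0.7, "travel": [-0.3, 0.9, -0.6], "rotation": [0, 0, 0]}
    - {"fingers": 0.7, "travel": [-0.3, 0.9, 0], "rotation": [0, 0, 0]}
    - {"fingers": 0.7, "travel": [-0.3, 0.9, 0], "rotation": [0, 0, 0]}
    - {"fingers": 0.7, "travel": [-0.3, 0.8, 0], "rotation": [0, 0, 0]}
    - {"fingers": 0.7, "travel": [0, 0, 0], "rotation": [0, 0, 0]}
    - {"fingers": 0.7, "travel": [0, 0, 0], "rotation": [0, 0, 0]}

```text
t: 11.25
tool_pos: [0.5968, 0.1406, 0.2979]
tool_rot: [-179.9, 0.0, 89.8]
ft_force: [-0.3, -0.3, 0.3]
finger_gap: 0.0639
```

```bash
python3 - <<'E'
from workcell import r
import cv2,numpy as np
from h import *
print(r.read_state()["tool_pos"])
p=r.snapshot("wrist");np.savez("pics/wrist3.npz",K=p["camera_matrix"],R=p["R"],t=p["t"])
print(-p["R"].T@p["t"])
im=p["color"][:,:,::-1];u=proj("pics/wrist3.npz",[.6,.139,.15]);print(u)
print(proj("pics/wrist3.npz",[.5387,.16,.17]))
x,y=max(0,int(u[0])-100),max(0,int(u[1])-75);print(x,y)
cv2.imwrite("pics/crop3.png",cv2.resize(im[y:y+150,x:x+200],None,fx=4,fy=4,interpolation=cv2.INTER_CUBIC))
E
```

```text
[0.59680634 0.14060242 0.29785817]
[0.59762733 0.20641241 0.4684014 ]
[276.94486659 197.99816554]
[206.44336073 179.12813592]
176 122
```

View pics/crop3.png

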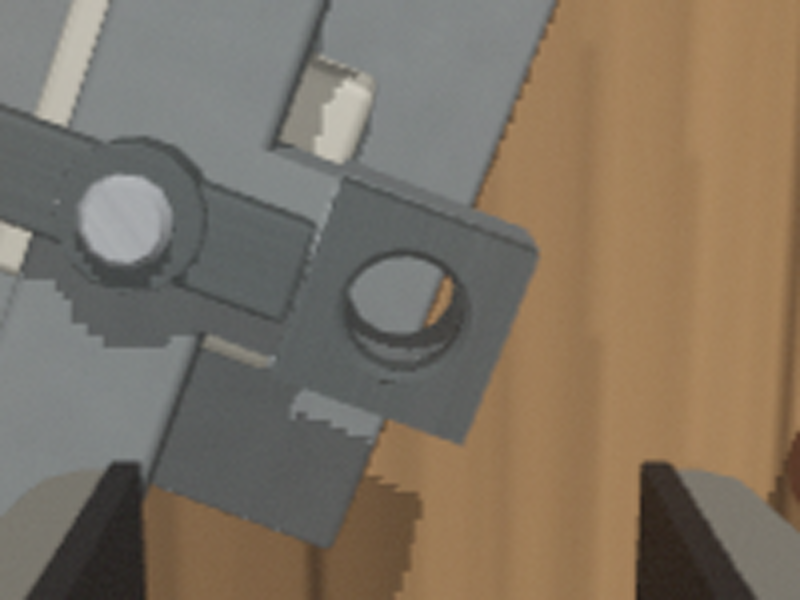

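```bash
python3 - <<'E'
from h import *
np.set_printoptions(precision=4,suppress=True)
w="pics/wrist3.npz"
g=lambda x,y,z:ray(w,176+x/4,122+y/4,z)[:2]
a=lambda p,q:np.degrees(np.arctan2(*(q-p)[::-1]))
h=g(405,310,.159);print("hole",h)
for z in(.163,.168,.172):
  n=g(124,220,z);print("nut",n,a(n,h),np.hypot(*(h-n)))
print("collar ring",g(133,213,.163), a(g(133,213,.163),h))
print("tail edges",a(g(343,178,.159),g(537,248,.159)),a(g(463,443,.159),g(537,248,.159))-90,a(g(272,372,.159),g(343,178,.159))-90)
print("arm edges",a(g(203,182,.16),g(315,225,.16)),a(g(190,288,.16),g(282,320,.16)))
print("bridge end",a(g(155,485,.145),g(325,548,.145)),"sides",a(g(150,485,.145),g(203,335,.145))-90,a(g(275,148,.145),g(328,5,.145))-90)
E
```

```text
hole [0.6002 0.1395]
nut [0.5379 0.1608] -18.87639490823604 0.06585262713451785
nut [0.5389 0.1616] -19.775525350448927 0.06517695081193828
nut [0.5397 0.1622] -20.508220787503415 0.06464818240009672
collar ring [0.54   0.1624] -20.781310489950773
tail edges -19.946796440834262 -19.345163054786653 -20.593513528353924
arm edges -21.301338519336756 -19.776333710362117
bridge end -21.684859829251597 sides -20.69274856065931 -21.510000989319963
```

The crank sits at about -20.2° and the bridge at about -21.2°, so q is within 0.02 rad of 0. The hole centre is at (0.600, 0.139). On to the pin.

Request:
apply_moves:
  steps:
    - {"fingers": 0.75, "travel": [-0.96, -0.13, 0], "rotation": [0, 0, 0]}
    - {"fingers": 0.75, "travel": [-0.96, -0.13, 0], "rotation": [0, 0, 0]}
    - {"fingers": 0.75, "travel": [-0.96, -0.13, 0], "rotation": [0, 0, 0]}
    - {"fingers": 0.75, "travel": [-0.96, -0.13, 0], "rotation": [0, 0, 0]}
    - {"fingers": 0.75, "travel": [-0.96, -0.13, 0], "rotation": [0, 0, 0]}
    - {"fingers": 0.75, "travel": [-0.96, -0.13, 0], "rotation": [0, 0, 0]}
    - {"fingers": 0.75, "travel": [-0.96, -0.13, 0], "rotation": [0, 0, 0]}
    - {"fingers": 0.75, "travel": [-0.96, -0.13, 0], "rotation": [0, 0, 0]}
    - {"fingers": 0.75, "travel": [-0.96, -0.13, 0], "rotation": [0, 0, 0]}
    - {"fingers": 0.75, "travel": [-0.96, -0.13, 0], "rotation": [0, 0, 0]}
    - {"fingers": 0.75, "travel": [-0.96, -0.13, 0], "rotation": [0, 0, 0]}
    - {"fingers": 0.75, "travel": [-0.96, -0.13, 0], "rotation": [0, 0, 0]}

```text
t: 12.5
tool_pos: [0.5487, -0.2045, 0.2993]
tool_rot: [180.0, 0.0, 89.9]
ft_force: [0.3, -0.1, -0.7]
finger_gap: 0.0689
```

Request:
apply_moves:
  steps:
    - {"fingers": 0.75, "travel": [0, 0, 0.8], "rotation": [0, 0, 0]}
    - {"fingers": 0.75, "travel": [0, 0, 0.8], "rotation": [0, 0, 0]}
    - {"fingers": 0.75, "travel": [0, 0, 0.8], "rotation": [0, 0, 0]}
    - {"fingers": 0.75, "travel": [0, 0, 0.6], "rotation": [0, 0, 0]}
    - {"fingers": 0.75, "travel": [0, 0, 0], "rotation": [0, 0, 0]}

```text
t: 13.0
tool_pos: [0.5474, -0.2025, 0.2061]
tool_rot: [-179.7, -0.2, 89.9]
ft_force: [-0.1, 0.3, -0.5]
finger_gap: 0.0686
```

```bash
python3 - <<'E'
from workcell import r
import cv2,numpy as np
from h import *
print(r.read_state()["tool_pos"])
p=r.snapshot("wrist");np.savez("pics/wrist4.npz",K=p["camera_matrix"],R=p["R"],t=p["t"])
cv2.imwrite("pics/wrist4.png",p["color"][:,:,::-1]);print(proj("pics/wrist4.npz",[.549,-.206,.112]))
E
```

```text
[ 0.54739251 -0.20251301  0.20608428]
[275.75162046 214.89370622]
```

View pics/wrist4.png

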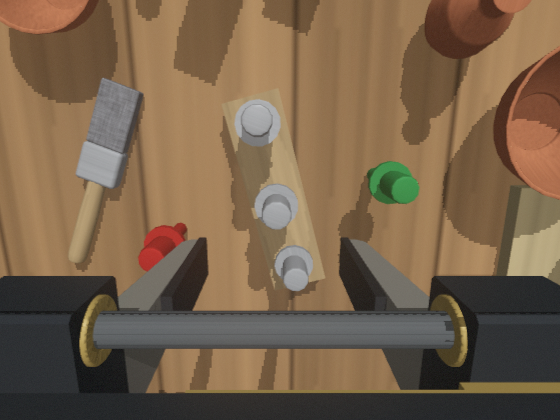

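The middle pin's top is at (277,215), matching the prediction of (276,215). Going down to grip it.

Request:
apply_moves:
  steps:
    - {"fingers": 0.75, "travel": [-0.1, 0.05, 0.8], "rotation": [0, 0, 0]}
    - {"fingers": 0.75, "travel": [0, 0, 0.8], "rotation": [0, 0, 0]}
    - {"fingers": 0.75, "travel": [0, 0, 0.8], "rotation": [0, 0, 0]}
    - {"fingers": 0.75, "travel": [0, 0, 0.8], "rotation": [0, 0, 0]}
    - {"fingers": 0.75, "travel": [0, 0, 0.6], "rotation": [0, 0, 0]}
    - {"fingers": 0.75, "travel": [0, 0, 0.4], "rotation": [0, 0, 0]}
    - {"fingers": 0.75, "travel": [0, 0, 0], "rotation": [0, 0, 0]}

```text
t: 13.75
tool_pos: [0.5506, -0.2069, 0.0826]
tool_rot: [-179.9, -0.0, 89.9]
ft_force: [-0.7, -0.0, 0.5]
finger_gap: 0.0691
```

Request:
apply_moves:
  steps:
    - {"fingers": 0.1, "travel": [0, 0, 0], "rotation": [0, 0, 0]}
    - {"fingers": 0.1, "travel": [0, 0, 0], "rotation": [0, 0, 0]}
    - {"fingers": 0.1, "travel": [0, 0, 0], "rotation": [0, 0, 0]}
    - {"fingers": 0.1, "travel": [0, 0, 0], "rotation": [0, 0, 0]}
    - {"fingers": 0.1, "travel": [0, 0, 0], "rotation": [0, 0, 0]}
    - {"fingers": 0.1, "travel": [0, 0, 0], "rotation": [0, 0, 0]}
    - {"fingers": 0.1, "travel": [0, 0, 0], "rotation": [0, 0, 0]}
    - {"fingers": 0.1, "travel": [0, 0, 0], "rotation": [0, 0, 0]}
  squeeze: 30

```text
t: 14.55
tool_pos: [0.5511, -0.2075, 0.0833]
tool_rot: [180.0, 0.0, 89.9]
ft_force: [0.3, -0.2, 1.4]
finger_gap: 0.0233
```

Request:
apply_moves:
  steps:
    - {"fingers": 0.1, "travel": [0, 0, -0.5], "rotation": [0, 0, 0]}
    - {"fingers": 0.1, "travel": [0, 0, -0.8], "rotation": [0, 0, 0]}
    - {"fingers": 0.1, "travel": [0, 0, -1], "rotation": [0, 0, 0]}
    - {"fingers": 0.1, "travel": [0, 0, -1], "rotation": [0, 0, 0]}
    - {"fingers": 0.1, "travel": [0, 0, -1], "rotation": [0, 0, 0]}
    - {"fingers": 0.1, "travel": [0, 0, -1], "rotation": [0, 0, 0]}
    - {"fingers": 0.1, "travel": [0.2, 0, -0.9], "rotation": [0, 0, 0]}

```text
t: 15.25
tool_pos: [0.551, -0.2018, 0.2716]
tool_rot: [179.9, 0.1, 89.8]
ft_force: [0.1, 0.7, -1.0]
finger_gap: 0.0231
```

Request:
apply_moves:
  steps:
    - {"fingers": 0.1, "travel": [0.6, 0.1, 0], "rotation": [0, 0, 0]}
    - {"fingers": 0.1, "travel": [0.95, 0.13, 0], "rotation": [0, 0, 0]}
    - {"fingers": 0.1, "travel": [1, 0.14, 0], "rotation": [0, 0, 0]}
    - {"fingers": 0.1, "travel": [1, 0.14, 0], "rotation": [0, 0, 0]}
    - {"fingers": 0.1, "travel": [1, 0.14, 0], "rotation": [0, 0, 0]}
    - {"fingers": 0.1, "travel": [1, 0.14, 0], "rotation": [0, 0, 0]}
    - {"fingers": 0.1, "travel": [1, 0.14, 0], "rotation": [0, 0, 0]}
    - {"fingers": 0.1, "travel": [1, 0.14, 0], "rotation": [0, 0, 0]}
    - {"fingers": 0.1, "travel": [1, 0.14, 0], "rotation": [0, 0, 0]}
    - {"fingers": 0.1, "travel": [1, 0.14, 0], "rotation": [0, 0, 0]}
    - {"fingers": 0.1, "travel": [1, 0.14, 0], "rotation": [0, 0, 0]}
    - {"fingers": 0.1, "travel": [0.6, 0.12, 0], "rotation": [0, 0, 0]}

```text
t: 16.45
tool_pos: [0.599, 0.1361, 0.2674]
tool_rot: [-179.8, -0.0, 90.0]
ft_force: [-0.2, -0.7, -0.5]
finger_gap: 0.0235
```

Request:
apply_moves:
  steps:
    - {"fingers": 0.1, "travel": [0, 0, 0], "rotation": [0, 0, 0]}
    - {"fingers": 0.1, "travel": [0, 0, 0], "rotation": [0, 0, 0]}

```text
t: 16.65
tool_pos: [0.5998, 0.1329, 0.2683]
tool_rot: [-179.9, 0.0, 89.9]
ft_force: [0.4, -1.0, -0.9]
finger_gap: 0.0231
```

Request:
apply_moves:
  steps:
    - {"fingers": 0.1, "travel": [0.2, 0, 0.3], "rotation": [0, 0, 0]}
    - {"fingers": 0.1, "travel": [0, 0, 0.3], "rotation": [0, 0, 0]}
    - {"fingers": 0.1, "travel": [0, 0, 0], "rotation": [0, 0, 0]}
    - {"fingers": 0.1, "travel": [0, 0, 0], "rotation": [0, 0, 0]}

```text
t: 17.05
tool_pos: [0.5999, 0.1384, 0.2504]
tool_rot: [-179.9, 0.0, 89.8]
ft_force: [0.0, 0.3, -0.4]
finger_gap: 0.0232
```

```bash
python3 - <<'E'
from workcell import r
import cv2,numpy as np
from h import *
print(r.read_state()["tool_pos"])
ims=[]
for n in("scene","side"):
    p=r.snapshot(n);np.savez(f"pics/{n}5.npz",K=p["camera_matrix"],R=p["R"],t=p["t"])
    ims.append(p["color"][:,:,::-1]);x=r.read_state()["tool_pos"]
    for z in(.177,.245):print(n,((proj(f"pics/{n}5.npz",[x[0],x[1],z])-((260,230) if n=="scene" else (150,180)))*4).round())
f=lambda im,x,y,w,h,s:cv2.resize(im[y:y+h,x:x+w],None,fx=s,fy=s,interpolation=cv2.INTER_CUBIC)
cv2.imwrite("pics/crop5.png",np.hstack([f(ims[0],260,230,100,125,4),f(ims[1],150,180,100,125,4)]))
E
```

```text
[0.59989969 0.13840409 0.25035106]
scene [163. 295.]
scene [170. 203.]
side [158. 274.]
side [141. 103.]
```

View pics/crop5.png

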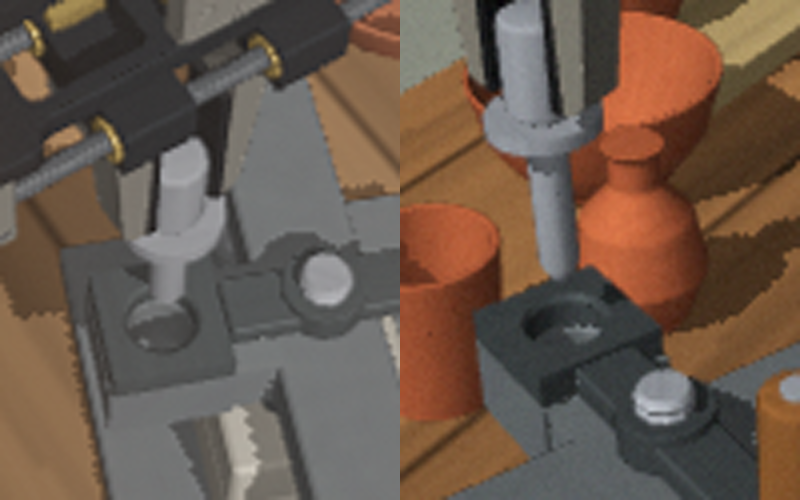

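The pin hangs upright with its foot directly over the hole, matching the projection in both views. Inserting.

Request:
apply_moves:
  steps:
    - {"fingers": 0.1, "travel": [0.02, 0, 0.3], "rotation": [0, 0, 0]}
    - {"fingers": 0.1, "travel": [0, 0, 0.3], "rotation": [0, 0, 0]}
    - {"fingers": 0.1, "travel": [0, 0, 0.3], "rotation": [0, 0, 0]}
    - {"fingers": 0.1, "travel": [0, 0, 0.3], "rotation": [0, 0, 0]}
    - {"fingers": 0.1, "travel": [0, 0, 0], "rotation": [0, 0, 0]}

```text
t: 17.65
tool_pos: [0.599, 0.1395, 0.2127]
tool_rot: [-179.8, 0.0, 89.9]
ft_force: [0.0, 0.3, -0.5]
finger_gap: 0.0234
```

Request:
apply_moves:
  steps:
    - {"fingers": 0.1, "travel": [0, 0, 0.3], "rotation": [0, 0, 0]}
    - {"fingers": 0.1, "travel": [0, 0, 0.3], "rotation": [0, 0, 0]}
    - {"fingers": 0.1, "travel": [0, 0, 0.3], "rotation": [0, 0, 0]}
    - {"fingers": 0.1, "travel": [0, 0, 0.3], "rotation": [0, 0, 0]}
    - {"fingers": 0.1, "travel": [0, 0, 0.1], "rotation": [0, 0, 0]}
    - {"fingers": 0.1, "travel": [0, 0, 0], "rotation": [0, 0, 0]}

```text
t: 18.25
tool_pos: [0.5998, 0.1395, 0.1752]
tool_rot: [-179.9, 0.0, 89.9]
ft_force: [-0.4, -0.2, -2.0]
finger_gap: 0.0234
```

Only about 3 mm left; down gently until it touches.

Request:
apply_moves:
  steps:
    - {"fingers": 0.1, "travel": [0, 0, 0.05], "rotation": [0, 0, 0]}
    - {"fingers": 0.1, "travel": [0, 0, 0.04], "rotation": [0, 0, 0]}
    - {"fingers": 0.1, "travel": [0, 0, 0], "rotation": [0, 0, 0]}

```text
t: 18.55
tool_pos: [0.6004, 0.1396, 0.1736]
tool_rot: [180.0, -0.0, 89.9]
ft_force: [-0.0, 0.5, -1.7]
finger_gap: 0.0235
```

Request:
apply_moves:
  steps:
    - {"fingers": 0.1, "travel": [0, 0, 0.04], "rotation": [0, 0, 0]}
    - {"fingers": 0.1, "travel": [0, 0, 0.03], "rotation": [0, 0, 0]}
    - {"fingers": 0.1, "travel": [0, 0, 0], "rotation": [0, 0, 0]}

```text
t: 18.85
tool_pos: [0.6005, 0.1396, 0.1724]
tool_rot: [179.9, 0.0, 89.9]
ft_force: [-1.7, -0.5, 3.9]
finger_gap: 0.0235
```

The collar has met the crank: force is up about 5 N and the TCP is at 0.1724, against 0.1723 expected. I'll let go and rise.

Request:
apply_moves:
  steps:
    - {"fingers": 0.5, "travel": [0, 0, 0], "rotation": [0, 0, 0]}
    - {"fingers": 0.5, "travel": [0, 0, 0], "rotation": [0, 0, 0]}
    - {"fingers": 0.5, "travel": [0, 0, 0], "rotation": [0, 0, 0]}
    - {"fingers": 0.5, "travel": [0, 0, -0.4], "rotation": [0, 0, 0]}
    - {"fingers": 0.5, "travel": [0, 0, -0.8], "rotation": [0, 0, 0]}
    - {"fingers": 0.5, "travel": [0, 0, -1], "rotation": [0, 0, 0]}
    - {"fingers": 0.5, "travel": [0, 0, -1], "rotation": [0, 0, 0]}
    - {"fingers": 0.5, "travel": [-0.6, 0, -1], "rotation": [0, 0, 0]}
    - {"fingers": 0.5, "travel": [-1, 0, 0], "rotation": [0, 0, 0]}
    - {"fingers": 0.5, "travel": [-1, 0, 0], "rotation": [0, 0, 0]}
    - {"fingers": 0.5, "travel": [-1, 0, 0], "rotation": [0, 0, 0]}
    - {"fingers": 0.5, "travel": [0, 0, 0], "rotation": [0, 0, 0]}

```text
t: 20.05
tool_pos: [0.6002, 0.0283, 0.2982]
tool_rot: [179.9, 0.1, 89.6]
ft_force: [-0.8, 0.5, -0.1]
finger_gap: 0.0461
```

```bash
python3 - <<'E'
from workcell import r
import cv2,numpy as np
print(r.read_state()["tool_pos"],r.read_state()["finger_gap"])
ims=[r.snapshot(n)["color"][:,:,::-1] for n in("scene","side")]
f=lambda im,x,y,w,h,s:cv2.resize(im[y:y+h,x:x+w],None,fx=s,fy=s,interpolation=cv2.INTER_CUBIC)
cv2.imwrite("pics/crop6.png",np.hstack([f(ims[0],260,230,100,125,4),f(ims[1],150,180,100,125,4)]))
E
```

```text
[0.60018407 0.02832827 0.29821555] 0.04605409115704807
```

View pics/crop6.png

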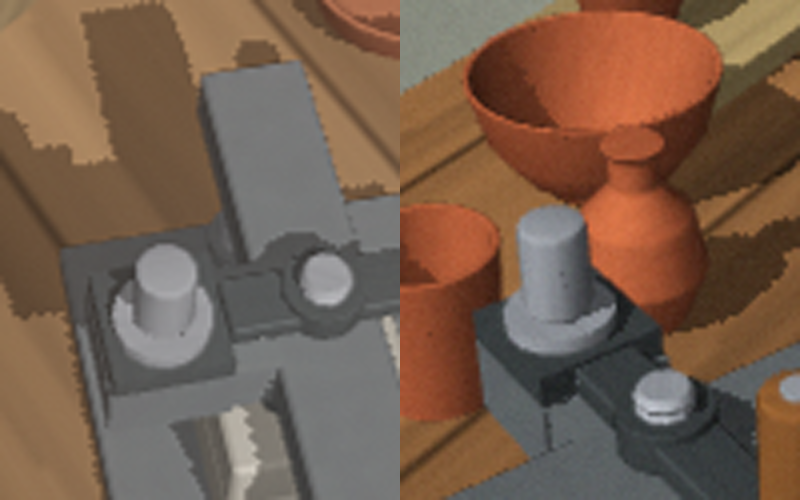

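Both views show the pin upright with its collar flat on the crank's tail, and the arm clear of it.

```bash
python3 -c "
from workcell import r
print(r.sign_off())"
```

```text
the job is handed in; nothing more can be done
None
```

The crank is wound home and the long slim pin is in place through both holes. I handed the job in at about 20 s of the 59 s allowed.

- **Winding:** I led the crank about 259° clockwise. From above, the crank and bridge were about 1° apart (roughly 0.02 rad, against 0.08 allowed). A coarser reading from the scene camera put the gap at 0.03 to 0.04 rad, also inside the limit.
- **Pin:** I took the middle pin from the rack. It went in without resistance until the collar met the crank with about 5 N, at a tool height of 172.4 mm (172.3 mm expected).
- **Last check:** after I let go, the scene and side pictures showed the pin upright, its collar flat on the tail and the gripper clear. No check failed.

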